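# Pull a vent flap shut with the hooked pole

### The job

The vent flap near the top of the small wooden cabinet on the desk is tipped inward. Pick up the hooked pole, put its hook through the ring eye on the flap and gently pull the flap shut until it is past its catch and fully home; then unhook the pole and lay it down flat on the desk. Work the flap only with the pole, do not wrench the eye, and leave the other things on the desk where they are.

Things in the scene. Friction and masses are not known exactly. Their poses are not given: they have to be found in the camera images.
- cabinet: Wooden cabinet 300 mm wide, 170 deep, 325 high, fixed, front towards the robot. Origin: bottom centre of its front face, on the desk; x points into the cabinet, y left, z up. Its front has an opening 216 mm wide (centred on y = 0), 150 to 298 mm above the desk, which holds the vent flap.
- flap (a joint): Angle of the vent flap, hinged along its lower edge: 0 = shut (upright, against a hard stop), growing as its top tips back into the cabinet; starts at 0.45 to 0.7. The stiff hinge lets it stay where it is left and takes about 2 to 3 N at the eye to move.
- flap_hinge (a point): Middle of the flap's hinge axis, which runs along the cabinet's y axis; at (8, 0, 158) mm in the cabinet's frame. The flap is a wooden board 208 mm wide, 125 high, 10 thick, rising from here; shut, its front face lies 2 mm behind the cabinet's front.
- flap_catch (a point): Middle of the flap's top edge, 127 mm above the hinge axis. A sprung roller in the opening's head resists it over about the last 0.09 rad: about 8 to 12 N of pull at the eye takes the flap over (felt as a snap); below about 0.03 rad the catch draws it to 0 and holds it. Beyond that the flap is on its hard stop and the force climbs again.
- eye_mid (a point): Nominal centre of the upright steel ring eye on the flap's front; turns with the flap, axes as the cabinet's at angle 0. 95 mm above and 35 in front of the hinge axis. Ring 24 mm inside, 34 outside, 5 mm wire, hole along y. How deep it is screwed in differs each time: the true centre is up to 9 mm nearer to the flap or farther from it, along the flap's x. The eye bears 18 N at most.
- pole: Hooked pole, 0.12 kg, loose on the desk: dark wooden handle 18 mm wide, 22 high (x = -75 to 55 mm), then an 8 mm steel rod to x = 165 mm, 11 mm above the underside, its end bent at a right angle to a 6 mm pin. Origin: underside of the handle below the centre of mass (grip here, across the 18 mm). x points along the pole to the hook, y to where the pin points, z up.
- hook (a point): Middle of the hook pin's free length, at (165, 18, 11) mm in the pole's frame. The pin runs along the pole's y axis from the rod (y = 0) to its round end at y = 37 mm.
- tri_scale: Wooden triangular scale rule, 305 mm long, lying on the desk; leave alone.
- pencil: Yellow pencil 174 mm long, lying on the desk; leave alone.
- eraser: Eraser in a sleeve, 44 x 20 x 12 mm; leave alone.
- sharpener: Small wedge sharpener 25 x 17 x 14 mm; leave alone.
- matchbox: Matchbox 53 x 37 x 16 mm; leave alone.
- pin_tin: Round pin tin, 47 mm across, 34 high; leave alone.

How it is judged:
On the way, in this order (a step that is already met when the one before it is completed fails the run):
1. the pole's hook is through the ring eye while the flap is still open (value of joint flap above 0.2 rad and x of hook in the frame of eye_mid between -0.0185 and 0.0185 m and z of hook in the frame of eye_mid between -0.0125 and 0.0125 m and y of hook in the frame of eye_mid between -0.014 and 0.014 m), for 0.1 s.
2. the flap is shut with the hook still in the eye (value of joint flap below 0.02 rad and distance between hook and eye_mid below 0.027 m), for 0.1 s.
At the end, for the whole second after the job is handed in: The flap is shut (within 0.02 rad), and the pole is unhooked and lies level on the desk, at rest (value of joint flap below 0.02 rad and height (world z) of pole between -0.01 and 0.01 m and angle between pole's own x axis and vertical between 1.45 and 1.69 rad and linear speed of pole below 0.02 m/s); the robot touches nothing.
It fails at once if the pole pulls or pushes on the flap or its eye with more than 18 N (contact force between pole and flap above 18 N).
It fails at once if the robot itself touches the flap or its eye (contact force between any of the fingers, the arm and flap above 0.5 N).
It fails at once if another thing on the desk is moved by more than 20 mm (distance of any of tri_scale, pencil, eraser, sharpener, matchbox, pin_tin from where it was at the start of the episode above 0.02 m).
It also fails if it takes over 72 s, if anything falls off the work surface, if the arm or the gripper's body presses on something with over 40 N, if the wrist force passes 120 N, or if a joint passes its speed limit or range.

### The arm

A 6-joint arm with a two-finger parallel gripper is mounted at the origin on a cart in front of the work surface, level with it; the furniture and walls round the work are solid. World frame = base frame: x ahead of the robot, y to its left, z up, the work surface at z = 0. Lengths are in m, angles in rad, forces in N, time in s.
With the tool pointing down it reaches from about 0.35 to 0.8 m from the base axis. Payload 7.3 kg.
Tool frame: the origin (TCP) lies between the finger pads; the fingertips stand 25 mm ahead of it and the grasp point (between the pads) lies 6 mm ahead of it (r.tip_extent is the distance from the TCP to the fingertips, in m); z points along the fingers, y is the line along which they close (so a half turn about z gives the same grasp; the last joint's range is limited). The gripper opens to 85 mm and grips with 20 to 120 N. Pads are 22 mm wide; open, the fingers measure 114 mm over their backs; the gripper's body (76 mm by 85 mm) begins 54 mm behind the grasp point. The pads swing forward as they close: fully open they stand 13 mm farther back than shut.
Start: joints at [-1.272, 0.342, 1.524, -0, 1.275, -0.146], TCP at [0.226, -0.474, 0.256] pointing down, gripper open.
Joint ranges: [-2.53, 2.53], [-0.77, 2.02], [0.04, 2.7], [-1, 4.14], [0.28, 2.66], [-3.11, 3.11]. Speed limits (rad/s): [2.57, 2.57, 3.14, 3.14, 3.14, 3.14].

### API

Orientations are given as a unit quaternion [x, y, z, w].
In Python, from workcell import r, command_gripper, optics gives the robot as it stands. The module is installed in compiled form; this text tells all that it offers. Calls block until the motion is done:
- r.reach(position, orientation): joint-space move of the TCP to a pose.
- r.move_straight(position, orientation=None, speed=0.15, max_force=None): straight line of the TCP; orientation=None keeps the orientation; speed is the mean speed in m/s. With max_force (N) it stops when the force on the tool has changed by that much, and returns True; else False.
- r.movej(angles): joint-space move.
- command_gripper(opening, force=None): finger opening in m; force is the grip in N (None keeps the last); returns when the fingers have stopped.
- r.hold(seconds).
- r.solve_ik(position, orientation): joint angles nearest the present ones, or None.
- r.read_state(): the state.
- optics.get_image(name): name is "scene" or "side" or "wrist"; returns (picture, depth): 384x512x3 uint8, red, green, blue; 384x512 float32, m along the optical axis (not along the pixel's ray), 0 where there is no reading.
- optics.camera_model(name): a dict with "K" (3x3 intrinsics, pixels), "R" (3x3) and "t" (3): a world point X has camera coordinates R X + t; the wrist camera has in their place "tool_from_camera" (4x4, takes a point from camera to tool coordinates, whose origin is the TCP and whose axes are the flange's). Camera axes: x right, y down, z forward; pixel columns grow to the right and rows downward; lengths in m; the calibration is good to about 2 mm. A picture is of the moment at which its call begins: read the wrist's pose just before it. camera_model takes no time and is no camera call.
A pose or a line that the arm cannot do raises r.PlanningError and nothing moves.
- r.finish_job(): hands the job in; it is judged then, once.
The state is a dict: "time_s": time; "joint_positions": joint angles; "dq": joint speeds; "tau": joint torques, N m; "eef_pos": TCP position; "eef_rot": TCP orientation; "contact_force": force on the tool from outside, world axes, zero at the start; "torque": the same for the moment, N m; "grip_width": finger opening in m; "grip_force": force on a finger pad.
Only numpy, scipy, OpenCV 4.12 (cv2) and the standard library are available. Lean on these libraries where they do the work, as an engineer would, in place of code of your own. Each camera call takes 0.05 s, during which the arm holds its last target. There are 200 camera calls.

## Working session

There is one attempt and no reset: what is moved stays moved. The work goes in short steps, each a Python script; the robot and the scene stay as the last script left them, time stands still between calls to the robot, and variables do not carry over. Pictures are saved under pics/ and viewed, at most 10 in all, crops included, and the job is handed in when it is done.

```bash
mkdir -p pics; cat > h.py <<'E'
import numpy as np, cv2
from workcell import r, command_gripper, optics
from scipy.spatial.transform import Rotation as Ro
def cam(name):
    m=optics.camera_model(name); K=np.array(m["K"])
    if name!="wrist": R=np.array(m["R"]);t=np.array(m["t"]); return K,R.T,-R.T@t
    s=r.read_state(); T=np.eye(4);T[:3,:3]=Ro.from_quat(s["eef_rot"]).as_matrix();T[:3,3]=s["eef_pos"]
    T=T@np.array(m["tool_from_camera"]); return K,T[:3,:3],T[:3,3]
def shot(name,fn=None):
    c=cam(name); im,d=optics.get_image(name)
    if fn: cv2.imwrite("pics/"+fn,im[:,:,::-1])
    return im,d,c
def cloud(d,c):
    K,R,t=c; v,u=np.mgrid[:d.shape[0],:d.shape[1]]
    p=np.stack([(u-K[0,2])/K[0,0]*d,(v-K[1,2])/K[1,1]*d,d],-1); return p@R.T+t
def ray(c,u,v):
    K,R,t=c; return t,R@np.array([(u-K[0,2])/K[0,0],(v-K[1,2])/K[1,1],1.])
def onz(c,u,v,z):
    t,d=ray(c,u,v); return t+d*(z-t[2])/d[2]
def proj(c,X):
    K,R,t=c; p=(np.asarray(X)-t)@R; p=p@K.T; return p[...,:2]/p[...,2:]
E
python3 - <<'E'
from h import *
for n in("scene","side"):
    im,d,c=shot(n,n+"0.png"); print(n,c[2],c[1][:,2]); np.savez(n+"0.npz",im=im,d=d)
print(r.read_state())
E
```

```text
scene [-0.15913833  0.48647736  1.14420293] [ 0.53283149 -0.36435577 -0.76376402]
side [0.41362324 0.94984547 0.75413646] [ 0.10704488 -0.84713914 -0.52047734]
{'time_s': 0.1, 'joint_positions': array([-1.27203457e+00,  3.42649444e-01,  1.52492331e+00,  2.38141944e-05,
        1.27536575e+00, -1.45992339e-01]), 'dq': array([ 0.00082867, -0.00097407, -0.00233344,  0.00076768, -0.00122146,
        0.0015478 ]), 'tau': array([ 1.26615218e-03, -4.34449160e+01, -2.46489429e+01, -2.73352061e-04,
        4.66387515e-03, -7.84415136e-06]), 'eef_pos': array([ 0.2258104 , -0.47360945,  0.25569665]), 'eef_rot': array([ 9.75376496e-01,  2.20545321e-01, -3.99956337e-05, -6.71833525e-04]), 'contact_force': array([ 0.17653294, -0.18759291,  0.19308723]), 'torque': array([-0.03702078, -0.00497368, -0.00437943]), 'grip_force': 0.0, 'grip_width': 0.085662737142271}
```

View pics/scene0.png

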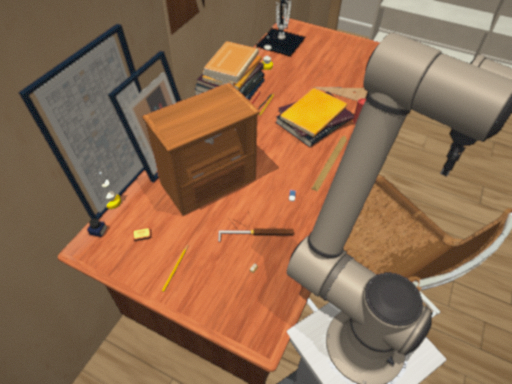

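View pics/side0.png

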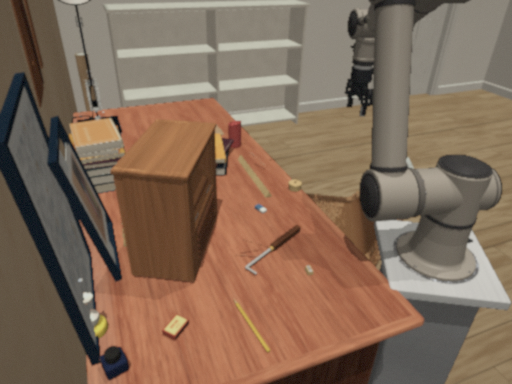

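The scene view shows the cabinet (top corners about (143,118), (230,85), (257,120), (165,152)) with its front towards the robot. The pole runs from (294,232) to its hook at (220,235), and the pin points towards image-down. The side view shows the pole from (300,230) to the hook at (250,270).

```bash
cat > m1.py <<'E'
from h import *
L={}
for n in("scene","side"):
    z=np.load(n+"0.npz"); im,d=z["im"],z["d"]; c=cam(n); P=cloud(d,c); L[n]=(im,d,c,P)
    top=(abs(P[...,2]-.325)<.008)&(d>0)&(P[...,0]>.3)
    k,lab,st,_=cv2.connectedComponentsWithStats(top.astype(np.uint8))
    for i in range(1,k):
        if st[i,4]>400:
            # corners of the top by rays onto plane z=.325
            v,u=np.nonzero(lab==i); q=np.array([onz(c,a,b,.325)[:2] for a,b in zip(u,v)])
            rect=cv2.minAreaRect((q*1000).astype(np.float32)); print(n,"cab top",st[i],rect,np.median(P[lab==i][:,2])); print(cv2.boxPoints(rect))
    # objects on desk 
    obj=(P[...,2]>.006)&(P[...,2]<.06)&(d>0)&(P[...,0]>.2)&(P[...,0]<.9)
    k,lab,st,_=cv2.connectedComponentsWithStats(obj.astype(np.uint8))
    for i in range(1,k):
        if st[i,4]>15:
            Q=P[lab==i]; print(n,st[i],np.median(Q,0).round(3),Q.min(0).round(3),Q.max(0).round(3))
E
python3 m1.py
```

```text
scene cab top [ 142   83  118   70 4099] ((736.0371704101562, 78.9554443359375), (183.93385314941406, 311.7081298828125), 0.9270647168159485) 0.3255819238018842
[[641.5606  233.30112]
 [646.60394 -78.36621]
 [830.51373 -75.39023]
 [825.4704  236.2771 ]]
scene cab top [ 61  87  77  60 444] ((897.5230102539062, 331.47015380859375), (48.531429290771484, 305.42144775390625), 21.98208236694336) 0.32528522374809105
[[817.8592  463.99588]
 [932.18353 180.7783 ]
 [977.1868  198.94443]
 [862.8625  482.162  ]]
scene [346  87  11   9  26] [ 0.872 -0.718  0.007] [ 0.834 -0.733  0.006] [ 0.898 -0.7    0.013]
scene [360  88   7   8  18] [ 0.829 -0.763  0.008] [ 0.811 -0.774  0.006] [ 0.855 -0.744  0.013]
scene [324  91  10   6  21] [ 0.869 -0.583  0.053] [ 0.841 -0.589  0.048] [ 0.882 -0.564  0.058]
scene [276 102  83  45 982] [ 0.719 -0.392  0.038] [ 0.682 -0.643  0.006] [ 0.9   -0.308  0.06 ]
scene [312 135  34  56 319] [ 0.573 -0.345  0.014] [ 0.498 -0.498  0.006] [ 0.655 -0.221  0.028]
scene [203 160  28  13  33] [0.779 0.021 0.021] [ 0.775 -0.037  0.015] [0.784 0.076 0.024]
scene [145 164 112
[... 1801 characters left out ...]
 204  12   9  55] [ 0.527 -0.139  0.011] [ 0.508 -0.16   0.006] [ 0.547 -0.122  0.014]
side [245 225  55  50 383] [0.451 0.039 0.017] [ 0.392 -0.05   0.006] [0.531 0.172 0.027]
side [106 245  16  36 274] [0.861 0.241 0.029] [0.842 0.144 0.006] [0.9   0.258 0.06 ]
side [305 266   8   9  49] [0.361 0.134 0.012] [0.35  0.12  0.006] [0.37  0.145 0.016]
side [  83  278   46  102 1484] [0.791 0.479 0.032] [0.721 0.284 0.006] [0.899 0.513 0.06 ]
side [234 300  36  52 136] [0.485 0.339 0.007] [0.44  0.266 0.006] [0.54  0.398 0.01 ]
side [ 62 313   7  71 369] [0.851 0.485 0.035] [0.809 0.402 0.006] [0.9  0.56 0.06]
side [162 314  27  25 377] [0.657 0.372 0.015] [0.633 0.338 0.006] [0.682 0.399 0.019]
```

```bash
cat >> h.py <<'E'
def down(yaw,tilt=0):
    # tool z down tilted forward by tilt (towards tool-heading), tool y at world direction yaw+90deg
    x=np.array([np.cos(yaw),np.sin(yaw),0]); z=np.array([np.sin(tilt)*x[0],np.sin(tilt)*x[1],-np.cos(tilt)])
    y=np.cross(z,[x[0],x[1],0]); y/=np.linalg.norm(y); return Ro.from_matrix(np.stack([np.cross(y,z),y,z],1)).as_quat()
E
python3 - <<'E'
from h import *
m=optics.camera_model("wrist"); print(np.round(m["tool_from_camera"],3),np.round(m["K"],1))
for yaw in(0,np.pi):
  for t in(.6,.8,1.0,1.2):
   for p in([.40,.0,.40],[.45,.0,.35],[.40,.2,.38]):
    # heading fwd; optionally flip 180 about z
    q=down(0,t)
    if yaw: q=(Ro.from_quat(q)*Ro.from_euler('z',np.pi)).as_quat()
    s=r.solve_ik(p,q); print(yaw>0,t,p,None if s is None else np.round(s,2))
yy=np.arctan2(.9,.45)
for k in(yy,yy+np.pi,yy-np.pi): print(k,r.solve_ik([.43,.03,.2],down(k)))
for k in (0,np.pi): print(k,r.solve_ik([.515,.08,.25],down(k)))
E
```

```text
[[-0.    -0.946 -0.326  0.083]
 [ 1.    -0.    -0.001 -0.001]
 [ 0.001 -0.326  0.946 -0.118]
 [ 0.     0.     0.     1.   ]] [[302.7   0.  254.9]
 [  0.  302.7 187.8]
 [  0.    0.    1. ]]
False 0.6 [0.4, 0.0, 0.4] [-0.33 -0.3   1.93  0.23  0.95  1.16]
False 0.6 [0.45, 0.0, 0.35] [-0.27 -0.16  1.97  0.22  0.76  1.19]
False 0.6 [0.4, 0.2, 0.38] [ 0.45 -0.13  1.86 -0.32  0.88  2.16]
False 0.8 [0.4, 0.0, 0.4] [-0.41 -0.39  2.08  0.43  0.75  0.95]
False 0.8 [0.45, 0.0, 0.35] [-0.32 -0.23  2.12  0.47  0.52  0.93]
False 0.8 [0.4, 0.2, 0.38] [ 0.52 -0.18  2.   -0.61  0.68  2.45]
False 1.0 [0.4, 0.0, 0.4] [-0.51 -0.46  2.23  0.82  0.6   0.56]
False 1.0 [0.45, 0.0, 0.35] [-0.38 -0.26  2.28  1.13  0.35  0.26]
False 1.0 [0.4, 0.2, 0.38] None
False 1.2 [0.4, 0.0, 0.4] [-0.62 -0.49  2.39  1.38  0.59 -0.03]
False 1.2 [0.45, 0.0, 0.35] [-0.44 -0.23  2.43  2.05  0.46 -0.69]
False 1.2 [0.4, 0.2, 0.38] None
True 0.6 [0.4, 0.0, 0.4] [-0.33 -0.3   1.93  0.23  0.95 -1.98]
True 0.6 [0.45, 0.0, 0.35] [-0.27 -0.16  1.97  0.22  0.76 -1.95]
True 0.6 [0.4, 0.2, 0.38] [ 0.45 -0.13  1.86 -0.32  0.88 -0.98]
True 
[... 344 characters left out ...]
e
True 1.2 [0.4, 0.0, 0.4] None
True 1.2 [0.45, 0.0, 0.35] [-0.44 -0.23  2.43  2.05  0.46  2.45]
True 1.2 [0.4, 0.2, 0.38] None
1.1071487177940904 [-1.08530399e-01  2.32137384e-01  1.85231734e+00 -4.44089210e-16
  1.05713793e+00  3.55117210e-01]
4.2487413713838835 [-1.08530399e-01  2.32137384e-01  1.85231734e+00 -4.44089210e-16
  1.05713793e+00 -2.78647544e+00]
-2.0344439357957027 [-1.08530399e-01  2.32137384e-01  1.85231734e+00 -4.44089210e-16
  1.05713793e+00 -2.78647544e+00]
0 [ 6.98655689e-03  3.40230074e-01  1.54488875e+00 -4.44089210e-16
  1.25647383e+00  1.57778288e+00]
3.141592653589793 [ 6.98655689e-03  3.40230074e-01  1.54488875e+00 -4.44089210e-16
  1.25647383e+00 -1.56380977e+00]
```

```bash
cat > look.py <<'E'
from h import *
Z=Ro.from_euler('z',np.pi)
import pickle
out=[]
def fwd(p,t): r.reach(p,(Ro.from_quat(down(0,t))*Z).as_quat())
fwd([.42,.02,.42],.6); out.append(shot("wrist","w1.png"))
fwd([.42,.13,.40],.6); out.append(shot("wrist","w2.png"))
r.reach([.43,.04,.26],down(1.12-np.pi)); out.append(shot("wrist","w3.png"))
pickle.dump(out,open("look.pkl","wb")); print(r.read_state()["time_s"])
a=[cv2.resize(o[0],(400,300)) for o in out]; a.append(a[0]*0)
cv2.imwrite("pics/w.png",np.vstack([np.hstack(a[:2]),np.hstack(a[2:])])[:,:,::-1])
E
python3 look.py
```

```text
4.1417
```

View pics/w.png

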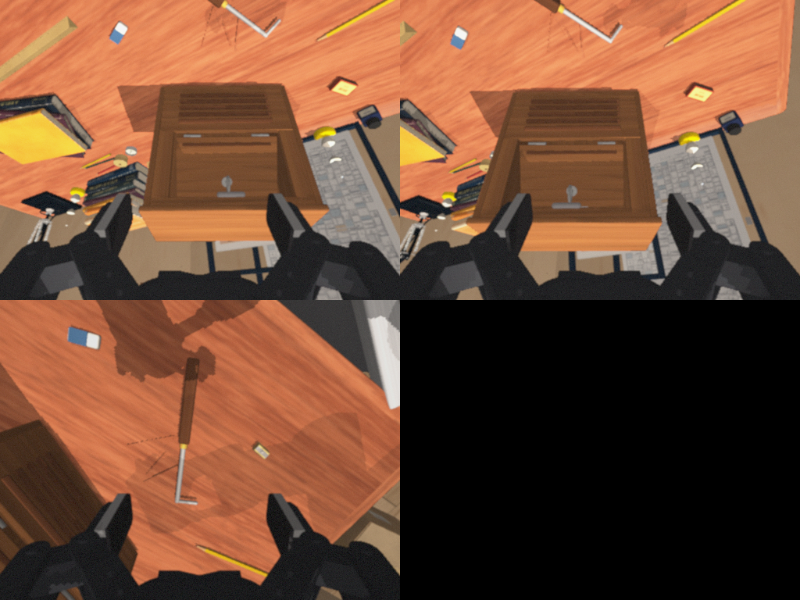

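The eye shows up grey around (290,233) in w1 and (218,243) in w2 at full resolution. In w3 the pole runs from (247,75) to (230,255), with its pin pointing right. I'll crop the eye and segment the pole.

```bash
cat > m2.py <<'E'
from h import *; import pickle
out=pickle.load(open("look.pkl","rb"))
a=[cv2.resize(o[0][y:y+60,x:x+80],(400,300),interpolation=cv2.INTER_CUBIC) for o,x,y in((out[0],250,210),(out[1],180,220))]
cv2.imwrite("pics/eye.png",np.hstack(a)[:,:,::-1])
im,d,c=out[2]; P=cloud(d,c)
obj=(P[...,2]>.004)&(P[...,2]<.05)&(P[...,0]>.33)&(P[...,0]<.6)&(P[...,1]>-.12)&(P[...,1]<.25)&(d>.2)
k,lab,st,_=cv2.connectedComponentsWithStats(obj.astype(np.uint8))
for i in range(1,k):
    if st[i,4]>60:
        Q=P[lab==i]; print(st[i],np.median(Q,0).round(3),Q.min(0).round(3),Q.max(0).round(3))
i=lab[60+40,243] or 1+np.argmax(st[1:,4]); 
v,u=np.nonzero(lab==i); Q=P[lab==i]
hsv=cv2.cvtColor(im,cv2.COLOR_RGB2HSV)[lab==i]
handle=(hsv[:,2]<110)&(v<185)
Qh=Q[handle]; print("handle n",len(Qh),"top z",np.percentile(Qh[:,2],[10,50,90]))
rect=cv2.minAreaRect((np.array([onz(c,a,b,.022)[:2] for a,b in zip(u[handle],v[handle])])*1000).astype(np.float32)); print(rect); print(cv2.boxPoints(rect))
steel=(hsv[:,1]<70)&(v>180); 
S=np.array([onz(c,a,b,.013)[:2] for a,b in zip(u[steel],v[steel])]); print("steel",len(S),np.percentile(Q[steel][:,2],[10,50,90]))
uu=u[steel];vv=v[steel]; print(uu.min(),uu.max(),vv.min(),vv.max())
rod=(vv<240); l=cv2.fitLine(S[rod].astype(np.float32),cv2.DIST_HUBER,0,.01,.01).ravel(); print("rod",l)
pin=(vv>245)&(uu>238); l2=cv2.fitLine(S[pin].astype(np.float32),cv2.DIST_HUBER,0,.01,.01).ravel(); print("pin",l2, S[np.argmax(uu)])
# eye: points near the flap, grey
for im,d,c in out[:2]:
    P=cloud(d,c); h=cv2.cvtColor(im,cv2.COLOR_RGB2HSV)
    m=(h[...,1]<70)&(P[...,0]>.6)&(P[...,0]<.78)&(abs(P[...,1]-.08)<.1)&(P[...,2]>.15)&(P[...,2]<.33)
    k,lab,st,cen=cv2.connectedComponentsWithStats(m.astype(np.uint8))
    for i in range(1,k):
        if st[i,4]>15: Q=P[lab==i]; print("grey",st[i],cen[i].round(1),np.median(Q,0).round(4),np.percentile(Q,3,0).round(4),np.percentile(Q,97,0).round(4))
    # flap plane points
    m=(P[...,0]>.655)&(P[...,0]<.78)&(abs(P[...,1]-.08)<.09)&(P[...,2]>.18)&(P[...,2]<.28)&(h[...,1]>=80)
    Q=P[m]; A=np.c_[Q[:,2],Q[:,1],np.ones(len(Q))]; s=np.ones(len(Q),bool)
    for _ in range(8):
        co=np.linalg.lstsq(A[s],Q[s,0],rcond=None)[0]; s=abs(A@co-Q[:,0])<.005
    print("flap plane x=a z+b y+c",co,"angle",np.arctan(co[0]),s.sum(),len(s))
    f=(P[...,2]>.08)&(P[...,2]<.14)&(abs(P[...,1]-.08)<.12)&(P[...,0]>.6)&(P[...,0]<.7); Q=P[f]
    co=np.linalg.lstsq(np.c_[Q[:,1]-.08,np.ones(len(Q))],Q[:,0],rcond=None)[0]; print("front",co,len(Q))
E
python3 m2.py
```

```text
[ 224   73   31  189 2270] [0.44  0.019 0.021] [ 0.39  -0.052  0.006] [0.53  0.172 0.024]
[323 182  22  21 237] [0.359 0.128 0.012] [0.348 0.116 0.004] [0.37  0.143 0.016]
handle n 1050 top z [0.02017789 0.02159613 0.02270161]
((430.59857177734375, 4.327739715576172), (127.21078491210938, 17.785213470458984), 56.311405181884766)
[[387.91876  -43.663513]
 [402.71722  -53.528595]
 [473.27838   52.318993]
 [458.47992   62.184074]]
steel 468 [0.01240658 0.01393143 0.01521155]
224 252 191 261
rod [0.5520459  0.8338137  0.49190363 0.09763747]
pin [ 0.83837414 -0.5450952   0.50478053  0.16566312] [0.49643411 0.16961826]
grey [322 171  22   4  86] [332.5 172.5] [0.6583 0.1444 0.1593] [0.657  0.1283 0.155 ] [0.6596 0.1603 0.163 ]
grey [235 172  22   4  85] [245.6 173.5] [0.6603 0.0054 0.1587] [ 0.6588 -0.0107  0.1554] [0.6617 0.0207 0.1634]
grey [278 225  36  28 427] [293.3 242.4] [0.6625 0.0738 0.287 ] [0.6543 0.0537 0.2334] [0.7176 0.0956 0.2984]
flap plane x=a z+b y+c [ 0.78249889 -0.01409764  0.53196964] angle 0.6639780644495162 6638 6640
front [-0.01242397  0.65172891] 3849
grey [253 181  22   4  84] [263.9 182.5] [0.6584 0.1453 0.1591] [0.6568 0.1296 0.155 ] [0.6597 0.1608 0.1626]
grey [164 182  23   4  90] [175.  183.5] [0.6604 0.0054 0.1592] [ 0.659  -0.0109  0.156 ] [0.662  0.0217 0.1633]
grey [194 237  46  30 473] [215.7 255.8] [0.6637 0.0768 0.2867] [0.6589 0.0547 0.233 ] [0.7184 0.097  0.2933]
flap plane x=a z+b y+c [ 0.78229095 -0.01418683  0.53202301] angle 0.6638490787862149 7006 7010
front [-0.01258169  0.65176934] 4103
```

View pics/eye.png

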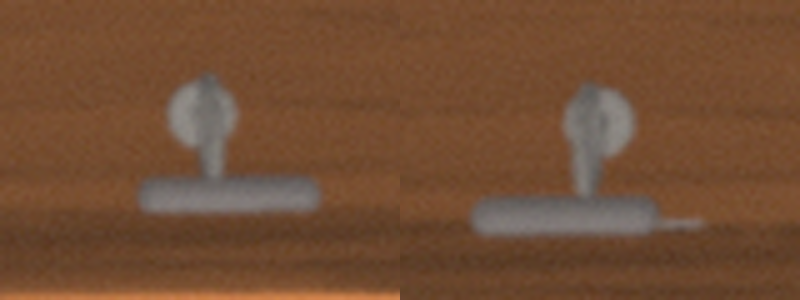

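The crops show the eye edge-on: the ring is at w1 (291.5,233) and w2 (218,243). Its round base plate sits behind it, and the catch roller bar lies above in the world, partly over the ring. The ring's stand-off from the flap plane has to come from depth.

```bash
cat > m3.py <<'E'
from h import *; import pickle
out=pickle.load(open("look.pkl","rb"))
th=.664; yaw=.0125
Rc=Ro.from_euler('z',yaw).as_matrix()
for (im,d,c),(u0,v0) in zip(out[:2],((291,233),(218,243))):
    P=cloud(d,c); Q=(P-np.array([.6518,.076,0]))@Rc  # cabinet frame
    Q=Q-[.008,0,.158]
    up=Q[...,0]*np.sin(th)+Q[...,2]*np.cos(th); out_=-Q[...,0]*np.cos(th)+Q[...,2]*np.sin(th)
    m=np.zeros(d.shape,bool); m[v0-14:v0+18,u0-14:u0+14]=1
    h=cv2.cvtColor(im,cv2.COLOR_RGB2HSV)
    print("flap face offset",np.median(out_[m&(h[...,1]>90)]).round(4))
    w=slice(v0-10,v0+12)
    for v in range(v0-10,v0+12,1):
        uu=np.arange(u0-7,u0+8); j=np.argmax(out_[v,uu]); print(v,uu[j],"out",(out_[v,uu[j]]*1e3).round(1),"up",(up[v,uu[j]]*1e3).round(1),"y",(Q[v,uu[j],1]*1e3).round(1), h[v,uu[j],1])
E
python3 m3.py
```

```text
flap face offset 0.0041
223 288 out 5.4 up 80.7 y -4.0 152
224 291 out 30.7 up 78.7 y -1.9 102
225 291 out 36.3 up 79.4 y -2.5 44
226 292 out 39.1 up 80.5 y -1.4 26
227 292 out 41.7 up 81.6 y -1.7 20
228 292 out 42.5 up 83.0 y -1.8 19
229 292 out 45.1 up 84.0 y -2.1 21
230 293 out 44.1 up 85.7 y -0.5 23
231 293 out 45.5 up 86.9 y -0.7 21
232 292 out 47.4 up 88.1 y -2.4 18
233 292 out 47.6 up 89.5 y -2.4 22
234 293 out 46.9 up 91.1 y -0.8 21
235 293 out 47.4 up 92.5 y -0.9 21
236 293 out 48.4 up 93.8 y -1.0 21
237 292 out 48.5 up 95.2 y -2.5 20
238 293 out 48.6 up 96.6 y -1.1 28
239 291 out 47.3 up 98.3 y -3.9 22
240 292 out 46.8 up 99.9 y -2.4 21
241 293 out 47.0 up 101.4 y -0.9 24
242 293 out 47.8 up 102.7 y -1.0 26
243 292 out 44.5 up 104.8 y -2.1 21
244 292 out 44.8 up 106.2 y -2.2 20
flap face offset 0.0042
233 216 out 5.6 up 78.5 y -6.2 153
234 225 out 5.7 up 80.1 y 7.8 156
235 219 out 6.0 up 81.6 y -1.5 147
236 217 out 30.3 up 78.7 y -1.3 96
237 216 out 36.9 up 79.0 y -1.9 66
238 216 out 38.0 up 80.2 y -1.8 46
239 216 out 39.6 up 81.4 y -1.6 27
240 224 out 475.4 up -1.8 y 59.2 28
241 215 out 44.1 up 83.4 y -2.4 22
242 216 out 44.6 up 84.7 y -0.9 20
243 216 out 46.0 up 85.9 y -0.7 10
244 216 out 45.3 up 87.5 y -0.8 27
245 215 out 48.4 up 88.3 y -1.9 21
246 215 out 46.7 up 90.0 y -2.1 14
247 215 out 47.6 up 91.3 y -2.0 23
248 214 out 47.5 up 92.7 y -3.4 53
249 215 out 48.4 up 93.9 y -1.9 36
250 217 out 48.0 up 95.5 y 0.9 22
251 215 out 48.9 up 96.7 y -1.9 32
252 215 out 47.3 up 98.5 y -2.1 29
253 215 out 47.5 up 99.9 y -2.1 33
254 216 out 49.0 up 100.9 y -0.5 26
```

```bash
cat >> h.py <<'E'
CY=.0125; EYE=np.array([.6935,.0745,.2522]); GZ=.027
def tcp_for(hook,yaw=CY,gz=GZ):
    return np.array(hook)-Ro.from_euler('z',yaw).as_matrix()@[.165,.018,0]+[0,0,gz-.011]
Q=down(CY-np.pi)
E
python3 - <<'E'
from h import *
a=.985; o=[.4361,.0126]; q=down(a-np.pi)
command_gripper(.05,40)
r.reach([*o,.10],q)
print("hit",r.move_straight([*o,GZ],speed=.08,max_force=8))
command_gripper(0.0,100)
s=r.read_state(); print(s["grip_width"],s["grip_force"],s["eef_pos"],s["contact_force"])
r.move_straight([*o,.16],speed=.15)
r.reach(tcp_for(EYE+[-.12,-.05,0]),Q)
s=r.read_state(); print(s["grip_width"],s["eef_pos"],s["contact_force"],s["time_s"])
im,d,c=shot("side"); im2,d2,c2=shot("scene")
import pickle; pickle.dump(((im,d,c),(im2,d2,c2)),open("held.pkl","wb"))
for n,i,cc in(("side",im,c),("scene",im2,c2)):
    print(n,proj(cc,EYE+[-.12,-.05,0]),proj(cc,EYE))
x,y=proj(c,EYE+[-.12,-.05,0]).astype(int); X,Y=proj(c2,EYE+[-.12,-.05,0]).astype(int)
f=lambda i,x,y:cv2.resize(i[max(y-60,0):y+60,x-80:x+80],(400,300),interpolation=cv2.INTER_CUBIC)
cv2.imwrite("pics/held.png",np.hstack([f(im,x,y),f(im2,X,Y)])[:,:,::-1])
E
```

```text
hit False
0.0157531538372213 98.28364133834839 [0.43635909 0.01256824 0.0277071 ] [-0.66569596 -0.41546837  7.51215782]
0.015456023069254041 [0.40845078 0.00449773 0.26728803] [-0.43173227  0.67045428 -0.21352521] 8.6833
side [237.50767371 165.28696025] [188.60461805 170.34970434]
scene [245.42340266 156.82693174] [211.07682499 139.52184962]
```

View pics/held.png

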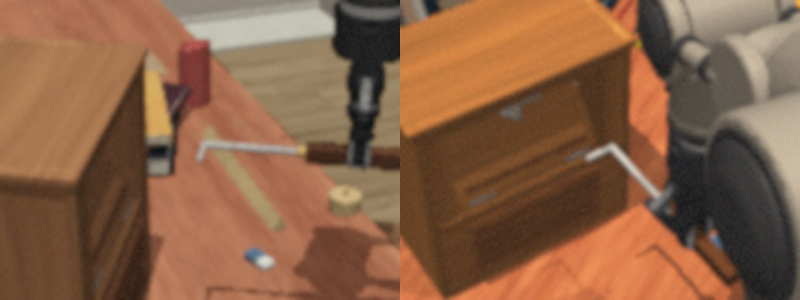

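Hook pin midpoint appears at side (238,165) and scene (245,158), matching the prediction within a pixel, and the pole is level. Inserting.

```bash
python3 - <<'E'
from h import *
F=lambda:r.read_state()["contact_force"].round(1)
print(F())
print(r.move_straight(tcp_for(EYE+[0,-.05,0]),speed=.1,max_force=4),F())
print(r.move_straight(tcp_for(EYE+[0,0,0]),speed=.04,max_force=3),F())
s=r.read_state(); print(s["eef_pos"],tcp_for(EYE),s["time_s"])
im,d,c=shot("scene"); im2,d2,c2=shot("side")
x,y=proj(c,EYE).astype(int); print(x,y)
f=lambda i,x,y:cv2.resize(i[max(y-45,0):y+45,x-60:x+60],(800,600),interpolation=cv2.INTER_CUBIC)
cv2.imwrite("pics/in.png",f(im,x,y)[:,:,::-1])
E
```

```text
[-0.1  0.2 -1.9]
False [ 0.2  0.5 -1.6]
False [-0.5  0.3 -0.8]
[0.52876576 0.05421346 0.26819608] [0.52873788 0.05443896 0.2682    ] 11.5333
211 139
```

View pics/in.png

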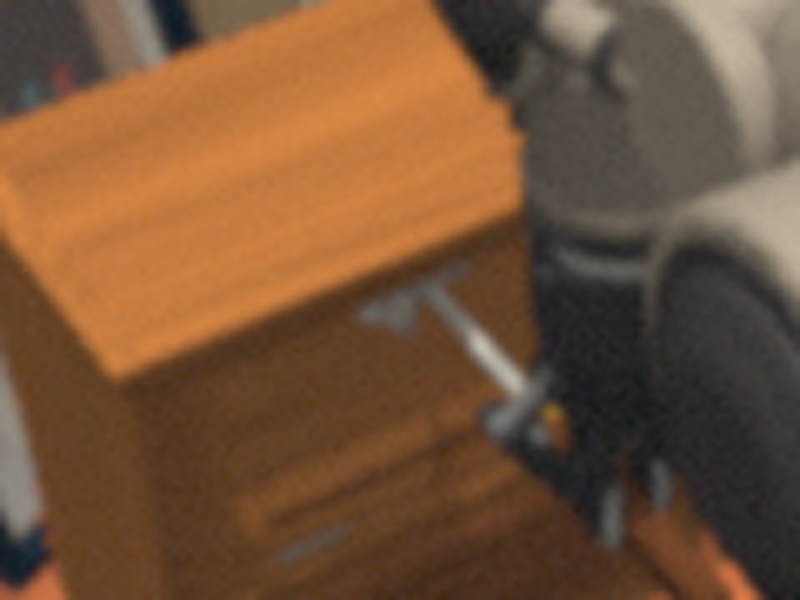

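The image shows the rod reaching the eye at about crop (425,290), with the pin through the ring and no contact force. Next I pull along the arc in small steps, watching the force.

```bash
cat > pull.py <<'E'
from h import *
import sys
H=np.array([.6598,.0745,.158]); OUT,UP=.0315,.095
def eye(t):
    c,s=np.cos(t),np.sin(t); return H+[-OUT*c+UP*s,0,UP*c+OUT*s]
def pin(t,sl=.0085):
    c,s=np.cos(t),np.sin(t); g=-np.array([OUT*s+UP*c,0,-UP*s+OUT*c]); return eye(t)+sl*g/np.linalg.norm(g)
def go(ts,lim,speed=.03,base=None):
    fs=[]
    for t in ts:
        r.move_straight(tcp_for(pin(t)),speed=speed)
        f=r.read_state()["contact_force"]; fs.append(f); print(round(t,3),f.round(1))
        if np.linalg.norm(f-base)>lim: print("LIMIT"); break
    return fs
E
python3 - <<'E'
from pull import *
b=r.read_state()["contact_force"]; print(b)
go([.664,.63,.6,.56,.52,.46,.4,.34,.28,.22,.16],9,.04,b)
print(r.read_state()["time_s"])
E
```

```text
[ 0.28511303 -0.82191283 -1.71625799]
0.664 [ 0.2  0.4 -1.3]
0.63 [ 0.9  0.1 -0.8]
0.6 [ 1.1 -0.3 -0.5]
0.56 [ 1.  -0.3 -1.7]
0.52 [ 0.7 -0.5 -1.5]
0.46 [-0.8  0.8 -1.2]
0.4 [ 0.8 -0.1 -1.4]
0.34 [ 0.5  0.2 -1.3]
0.28 [ 0.1  0.6 -0.4]
0.22 [-0.3  0.2 -0.6]
0.16 [ 0.3  0.2 -0.5]
14.7917
```

```bash
python3 - <<'E'
from pull import *
im,d,c=shot("scene"); im2,d2,c2=shot("side"); 
P=eye(.16); x,y=proj(c,P).astype(int); X,Y=proj(c2,P).astype(int); print(x,y,X,Y, proj(c,eye(.664)))
f=lambda i,x,y:cv2.resize(i[max(y-30,0):y+30,x-40:x+40],(400,300),interpolation=cv2.INTER_CUBIC)
cv2.imwrite("pics/pull.png",np.hstack([f(im,x,y),f(im2,X,Y)])[:,:,::-1])
Pc=cloud(d,c); q=(Pc[...,0]>.655)&(Pc[...,0]<.78)&(abs(Pc[...,1]-.09)<.09)&(Pc[...,2]>.18)&(Pc[...,2]<.27)
Q=Pc[q]; A=np.c_[Q[:,2],Q[:,1],np.ones(len(Q))]; s=np.ones(len(Q),bool)
for _ in range(8): co=np.linalg.lstsq(A[s],Q[s,0],rcond=None)[0]; s=abs(A@co-Q[:,0])<.006
print(co,np.arctan(co[0]),s.sum(),len(s))
E
```

```text
219 148 207 170 [211.07012374 139.50792672]
[ 0.15670739 -0.01517298  0.63540275] 0.15544320292560476 1182 1194
```

View pics/pull.png

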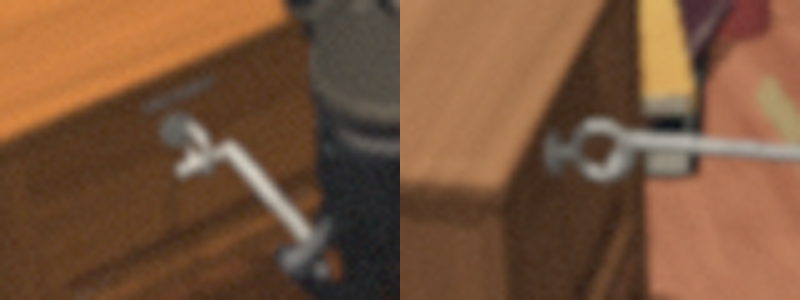

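The hook is clearly in the ring in both views (scene crop (200,150), side crop (605,150)). The flap measures 0.155 rad, right on the commanded arc. Now over the catch in small steps.

```bash
python3 - <<'E'
from pull import *
b=np.array([.3,0,-1]); pk=0
go([.14,.12,.105],9,.03,b)
for t in np.arange(.098,-.03,-.007):
    hit=r.move_straight(tcp_for(pin(t)),speed=.01,max_force=8)
    f=r.read_state()["contact_force"]; print(round(t,3),f.round(1),hit)
    pk=max(pk,f[0])
    if f[0]>14: print("LIMIT"); break
    if pk>5 and f[0]<pk-4: print("SNAP"); break
print(r.read_state()["time_s"])
im,d,c=shot("scene")
Pc=cloud(d,c); q=(Pc[...,0]>.63)&(Pc[...,0]<.78)&(abs(Pc[...,1]-.13)<.04)&(Pc[...,2]>.18)&(Pc[...,2]<.27)
Q=Pc[q]; A=np.c_[Q[:,2],Q[:,1],np.ones(len(Q))]; s=np.ones(len(Q),bool)
for _ in range(8): co=np.linalg.lstsq(A[s],Q[s,0],rcond=None)[0]; s=abs(A@co-Q[:,0])<.006
print(co,np.arctan(co[0]),s.sum(),len(s))
E
```

```text
0.14 [ 1.  -1.2 -0.9]
0.12 [ 1.6  0.2 -1.4]
0.105 [ 0.4 -0.6 -1.4]
0.098 [ 1.9 -1.9 -0.6] False
0.091 [ 1.6  0.  -0.6] False
0.084 [ 1.6 -1.3 -0.8] False
0.077 [ 2.5 -1.  -1. ] False
0.07 [ 5.4 -0.1 -1.6] False
0.063 [ 6.  -0.4 -1.9] False
0.056 [ 8.2  0.3 -1.7] False
0.049 [ 9.3 -0.1 -2.1] False
0.042 [10.6  1.2 -2.4] False
0.035 [10.3  0.  -3. ] False
0.028 [ 7.6  0.6 -2.5] False
0.021 [ 1.3 -0.1 -1.9] False
SNAP
18.6417
[ 0.02476459 -0.01706609  0.65682613] 0.024759530739078474 513 513
```

```bash
python3 - <<'E'
from pull import *
for t in np.arange(.016,-.05,-.005):
    r.move_straight(tcp_for(pin(t)),speed=.01,max_force=7)
    f=r.read_state()["contact_force"]; print(round(t,3),f.round(1))
    if f[0]>5: break
r.hold(.3)
im,d,c=shot("scene"); print(r.read_state()["time_s"])
Pc=cloud(d,c); q=(Pc[...,0]>.63)&(Pc[...,0]<.78)&(abs(Pc[...,1]-.13)<.04)&(Pc[...,2]>.18)&(Pc[...,2]<.27)
Q=Pc[q]; A=np.c_[Q[:,2],np.ones(len(Q))]; co=np.linalg.lstsq(A,Q[:,0],rcond=None)[0]; print(co,len(Q))
E
```

```text
0.016 [-0.1 -0.5 -1.2]
0.011 [-0.3 -1.2 -1. ]
0.006 [ 0.1 -0.2 -1.6]
0.001 [ 0.2 -0.  -0.6]
-0.004 [ 1.  -0.1 -0.6]
-0.009 [ 2.3 -0.1 -1. ]
-0.014 [ 4.4  0.7 -1.2]
-0.019 [ 5.   0.4 -0.5]
21.0417
[-0.00340237  0.65906583] 500
```

```bash
python3 - <<'E'
from pull import *
F=lambda:r.read_state()["contact_force"].round(1)
e=eye(0); print(r.move_straight(tcp_for(e),speed=.03,max_force=5),F())
print(r.move_straight(tcp_for(e+[0,-.055,0]),speed=.05,max_force=4),F())
r.move_straight(tcp_for(e+[-.12,-.055,0]),speed=.15); print(F())
a=.985; o=[.4361,.0126]; q=down(a-np.pi)
r.reach([*o,.14],q)
r.move_straight([*o,.05],speed=.15)
print(r.move_straight([*o,.0268],speed=.03,max_force=4),r.read_state()["eef_pos"],F())
command_gripper(.05); r.move_straight([*o,.16],speed=.15); r.hold(.5)
print(r.read_state()["time_s"])
im,d,c=shot("scene","end.png")
Pc=cloud(d,c); q=(Pc[...,0]>.63)&(Pc[...,0]<.78)&(abs(Pc[...,1]-.13)<.04)&(Pc[...,2]>.18)&(Pc[...,2]<.27)
Q=Pc[q]; A=np.c_[Q[:,2],np.ones(len(Q))]; co=np.linalg.lstsq(A,Q[:,0],rcond=None)[0]; print(co,len(Q))
E
```

```text
True [ 0.7 -1.3 -1.5]
False [-0.7 -0.1 -1.3]
[ 0.3 -0.3 -1.7]
True [0.43581543 0.01262959 0.02771191] [-1.1  0.7  5.1]
27.7417
[0.00531308 0.65724291] 503
```

View pics/end.png

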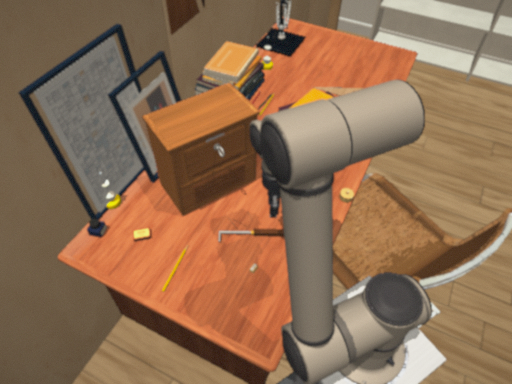

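The flap is flush, with the eye at (221,150). The pole lies flat at (220..285,232) and the gripper is clear of it.

```bash
python3 -c "
from h import *
print(r.finish_job())"
```

```text
the job is handed in; nothing more can be done
None
```

I pulled the flap shut past its catch (it measured about 0.005 rad afterwards), unhooked the pole, laid it flat on the desk and handed the job in at about 28 s; no verdict came back.

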